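Clear the sensory board with the scraper block

TASK

Slide the perforated panel fully open to uncover the trough at the end of the activity board, then take the scraper block and use it to sweep all five wooden chips off the board into the trough, never touching the chips with the gripper itself. Finally stand the scraper block upright in its tray again, leaving the panel open and the other things on the table where they are.

Things in the scene. Friction and masses are not known exactly. Their poses are not given: they have to be found in the camera images.
- station: Fixed birch activity board unit, 200 mm wide (its x), 350 mm long (its y). Origin on the table under the middle of the edge between board and trough; +y is the way to sweep. Board: flat top 55 mm high, y -200 to 0 mm, open at the -200 end. White side rims at x +-95 mm, 10 mm thick, tops at 67 mm, along the whole unit (180 mm between them). Deck for the open panel: y 70 to 150 mm.
- board_edge (a point): Middle of the board's top edge at the trough, height 55 mm; axes as the station's.
- trough_floor (a point): Centre of the trough's inner floor, height 5 mm; axes as the station's. Trough: station y 0 to 70 mm, x within +-90 mm, 50 mm deep below the board's top; the panel covers it at the start.
- panel (a joint): Travel (m) of the sliding perforated panel, white-painted birch, 178 x 69 x 8 mm, its top level with the board (55 mm): 0 closed over the trough, 0.07 fully open (slid along station +y onto the deck). Starts between 0 and 0.01; about 2 N of friction, stays where it is left.
- panel_grip (a point): Middle of the top of the panel's upright wooden bar grip, height 83 mm. The bar is 60 mm along station x, 14 mm thick along station y and rises 28 mm above the panel. Moves with the panel.
- tray: Shallow wooden tray, fixed on the table, 162 (its x) x 68 (its y) mm outside, walls 6 mm thick and 13 mm high, inner floor at height 6 mm, inside 150 x 56 mm. Origin under its centre on the table. The scraper block's home.
- scraper: Scraper block: plain upright wooden block with a dark rubber foot, 110 mm long (its x), 22 mm thick (its y; foot 18 mm), 60 mm high; about 0.12 kg. Origin at the centre of its underside. Starts standing in the tray, long side along the tray's.
- chip0: One of five alike dark wooden chips, disc 28 mm across, 8 mm thick, 12 g, lying flat on the board. Origin at the centre of its underside.
- chip1: One of five alike dark wooden chips, disc 28 mm across, 8 mm thick, 12 g, lying flat on the board. Origin at the centre of its underside.
- chip2: One of five alike dark wooden chips, disc 28 mm across, 8 mm thick, 12 g, lying flat on the board. Origin at the centre of its underside.
- chip3: One of five alike dark wooden chips, disc 28 mm across, 8 mm thick, 12 g, lying flat on the board. Origin at the centre of its underside.
- chip4: One of five alike dark wooden chips, disc 28 mm across, 8 mm thick, 12 g, lying flat on the board. Origin at the centre of its underside.
- cube: Bystander, leave alone: clear acrylic cube, 45 mm, by the robot side of the board. Origin at the centre of its underside.
- puck: Bystander, leave alone: blue textured puck, 60 mm across, 18 mm high, by the open end of the board. Origin at the centre of its underside.
- shaker: Bystander, leave alone: oak shaker standing upright, 48 mm across, 112 mm high, behind the board. Origin at the centre of its underside.
- chime: Bystander, leave alone: steel chime bar 180 mm long on a wooden foot, 37 mm high. Origin at the centre of its underside.
- spinner: Bystander, leave alone: yellow spinner wheel lying flat, 90 mm across, 22 mm high. Origin at the centre of its underside.
- cup: Bystander, leave alone: white cup, 72 mm across, 75 mm high. Origin at the centre of its underside.

How it is judged:
By the outcome, as a careful person would: the job done as asked, in the order asked, and still so for the second after the job is handed in, with the robot touching nothing.
It also fails if it takes over 72 s, if anything falls off the work surface, if the arm or the gripper's body presses on something with over 40 N, if the wrist force passes 120 N, or if a joint passes its speed limit or range.

ROBOT

A 7-joint arm with a two-finger parallel gripper is mounted at the origin on the work surface. World frame = base frame: x ahead of the robot, y to its left, z up, the work surface at z = 0. Lengths are in m, angles in degrees, forces in N, time in s.
With the tool pointing down it reaches from about 0.4 to 0.9 m from the base axis. Payload 5.5 kg.
Tool frame: the origin (TCP) lies at the very end of the fingers, on their centre line; the grasp point (between the pads) lies 19 mm behind it (grasp_offset is the distance from the TCP to the grasp point, in m); z points along the fingers, y is the line along which they close (so a half turn about z gives the same grasp; the last joint's range is limited). The gripper opens to 85 mm and grips with 20 to 120 N. Pads are 22 mm wide; open, the fingers measure 114 mm over their backs; the gripper's body (76 mm by 85 mm) begins 54 mm behind the grasp point. The pads swing forward as they close: fully open they stand 13 mm farther back than shut.
Start: joints at [83.892, 28.699, -24.465, 88.831, 12.651, 65.22, -12.049], TCP at [0.235, -0.606, 0.231] pointing down, gripper open.
Joint ranges: [-164.97, 164.97], [-17.58, 116.51], [-87.97, 89.64], [11.32, 138.91], [-80.73, 260.73], [10.89, 115.49], [-147.41, 147.41]. Speed limits (degrees/s): [147.25, 147.25, 180, 180, 180, 180, 180].

INTERFACE

Orientations are given as [roll, pitch, yaw] about the fixed x, y, z axes, in that order (R = Rz(yaw) Ry(pitch) Rx(roll)).
In Python, from cell import get_obs, snapshot, sign_off, find_in, spot_point, grasp_offset gives the robot as it stands.
- The arm moves only by the shell command python3 -m inch 'ROWS' [OPENING] [FORCE]. ROWS is JSON, a list of rows, each a list of 2 entries, a list of its own where there are three numbers: the shift along the tool's x, y, z as a fraction of full scale, then the turn, a rotation vector about the tool's x, y, z as a fraction of full scale. In form: [[[dx, dy, dz], [wx, wy, wz]], ...]. A call has 1 to 8 rows; each row shifts and turns the commanded pose from where the row before left it, along the tool's axes as they then stand; what a row does not reach is not made up. Full scale, the value 1, is 0.025 m for a shift and pi rad for a turn. A row lasts 1/12 s, in which the tool goes at most 41.7 mm and 7.16 degrees, less where a joint would pass 70% of its speed; a pose out of reach is approached as far as the arm can. A call with a number of a shift or a turn outside -1 to 1 is refused whole. A call with a gripper value outside its range is refused whole. OPENING is the closure, from 0 (fully open) to 1 (shut), set as the call begins (- or left out, the last holds). The fingers move at their own pace and stop on an object; FORCE is the grip in N (left out, the last holds). Time passes only in rows, so rows that do not move let the fingers close. It gives the time, the measured TCP pose, the force, the opening and the grip force at its end, in the units of the state.
- get_obs(): the state, without advancing time (a new reading comes with each control period).
- snapshot(name): name is "side" or "top"; returns a dict with "frame" (384x512x3 uint8, red, green, blue), "z_map" (384x512 float32, m along the optical axis (not along the pixel's ray), 0 where there is no reading), "mtx" (3x3 intrinsics, pixels), "T" (4x4, takes a point from camera to world coordinates). Camera axes: x right, y down, z forward; pixel columns grow to the right and rows downward; lengths in m; the calibration is good to about 2 mm. A picture is of the moment at which its call begins.
- sign_off(): hands the job in; it is judged then, once.
Trained networks look in the newest picture that a camera, given by its name, has taken for a name from the list of things; names that differ only in an ending like _2 or _b are one class to them, and where a whole thing is asked for, a point or a joint stands for the part that bears it (a point fixed in the world has none). Each returns a list of dicts, best first, with "p" (0 to 1); they miss things now and then, are a little off and sometimes report something else, mostly with a low value. They report only what shows in the picture. A call takes as long as a camera call.
- find_in(camera, target): "bbox" ([left, top, right, bottom] in pixels, round what is visible of it).
- spot_point(camera, target): "at" ([column, row] in pixels: a listed point, or the origin of a listed thing).
The state is a dict: "t": time; "joint_pos": joint angles; "dq": joint speeds; "joint_torque": joint torques, N m; "ee_pos": TCP position; "tool_rot": TCP orientation; "contact_force": force on the tool from outside, world axes, zero at the start; "torque": the same for the moment, N m; "grip_width": opening from 0.0 (shut) to 1.0 (fully open); "gripper_force": force on a finger pad.
Only numpy, scipy, OpenCV 4.12 (cv2) and the standard library are available. Lean on these libraries where they do the work, as an engineer would, in place of code of your own. Each camera call takes 0.05 s, during which the arm holds its last target. There are 200 camera calls.

## Working session

There is one attempt and no reset: what is moved stays moved. The work goes in short steps, Python scripts to look and compute and a shell command to move; the robot and the scene stay as the last step left them, time stands still between calls to the robot, and variables do not carry over. Pictures are saved under pics/ and viewed, at most 10 in all, crops included, and the job is handed in when it is done.

```bash
ls; mkdir -p pics
python3 - <<'E'
from cell import *
import cv2,numpy as np
o=get_obs();print(o['t'],o['ee_pos'],o['tool_rot'],o['grip_width'],grasp_offset)
for c in('top','side'):
    s=snapshot(c);cv2.imwrite(f'pics/{c}0.png',s['frame'][:,:,::-1]);np.savez(f'/tmp/{c}0.npz',**s)
    print(c,s['mtx'].tolist(),s['T'].round(3).tolist())
    for n in['board_edge','trough_floor','panel_grip','station','tray','scraper','chip0','cube','puck','shaker','chime','spinner','cup']:
        print(n,[(np.round(d['at'],1).tolist(),round(d['p'],2)) for d in spot_point(c,n)][:6])
E
```

```text
pics
0.0 [ 0.23461517 -0.6054525   0.23025566] [-1.79889621e+02 -2.42316336e-03  2.11898095e+01] 0.9970338805462227 0.0187
top [[436.75140746665807, 0.0, 260.07618724061916], [0.0, 436.75140746665807, 186.72179523779332], [0.0, 0.0, 1.0]] [[0.003, -0.998, 0.067, 0.489], [-1.0, -0.002, 0.01, 0.004], [-0.01, -0.067, -0.998, 1.199], [0.0, 0.0, 0.0, 1.0]]
board_edge [([247.0, 198.5], 0.66)]
trough_floor [([236.4, 199.8], 0.86)]
panel_grip [([221.4, 201.1], 0.94)]
station [([250.1, 199.6], 0.85), ([187.1, 250.2], 0.3)]
tray [([402.9, 196.0], 0.67)]
scraper [([401.1, 201.6], 0.78)]
chip0 [([263.8, 176.9], 0.64), ([287.3, 190.9], 0.62), ([297.6, 215.0], 0.58), ([274.2, 213.3], 0.49), ([124.5, 153.9], 0.31)]
cube [([274.5, 254.5], 0.87)]
puck [([344.4, 190.2], 0.7)]
shaker [([275.2, 135.2], 0.8)]
chime [([373.5, 136.4], 0.66), ([400.4, 204.7], 0.28)]
spinner [([124.9, 153.2], 0.66)]
cup [([184.5, 250.7], 0.84)]
side [[402.83299048541255, 0.0, 258.0392466657804], [0.0, 402.83299048541255, 184.96342112516], [0.0, 0.0, 1.0]] [[-0.953, -0.237, 0.191, 0.341], [-0.304, 0.726, -0.617, 0.718], [0.007, -0.646, -0.763, 0.929], [0.0, 0.0, 0.0, 1.0]]
board_edge [([262.0, 197.4], 0.76)]
trough_floor [([288.3, 181.1], 0.37)]
panel_grip [([262.4, 212.1], 0.88)]
station [([263.5, 207.1], 0.56)]
tray [([298.1, 116.7], 0.83), ([211.9, 180.8], 0.28)]
scraper [([298.1, 119.1], 0.92)]
chip0 [([250.6, 185.1], 0.65), ([294.2, 165.5], 0.56), ([285.0, 182.8], 0.54), ([251.1, 166.4], 0.41), ([265.0, 168.7], 0.39)]
cube [([317.7, 203.3], 0.55)]
puck [([278.7, 150.2], 0.52)]
shaker [([213.4, 178.4], 0.59)]
chime []
spinner []
cup [([298.1, 274.7], 0.6)]
```

View pictures.

Run:
```python
import cv2
a=cv2.imread('pics/top0.png')[100:300,100:460];cv2.imwrite('pics/topc.png',cv2.resize(a,None,fx=2.2,fy=2.2,interpolation=cv2.INTER_CUBIC))
a=cv2.imread('pics/side0.png')[60:310,120:440];cv2.imwrite('pics/sidec.png',cv2.resize(a,None,fx=2.2,fy=2.2,interpolation=cv2.INTER_CUBIC))
```

```text
(no output)
```

View pics/topc.png

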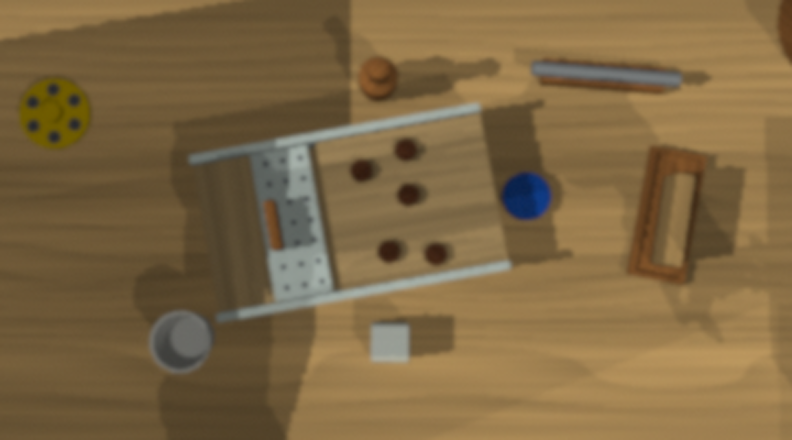

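View pics/sidec.png

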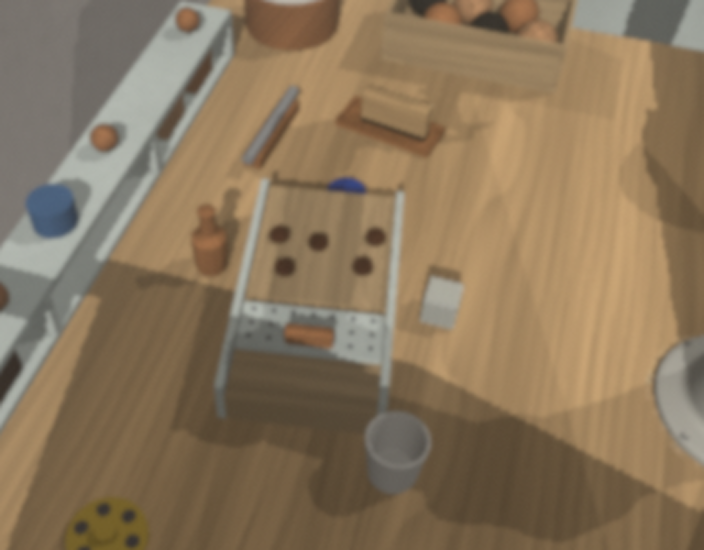

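The top crop shows the board (chips at crop px (362,170), (405,149), (409,194), (389,251), (436,253)), the panel closed with its bar at (273,225), the tray and scraper at (668,215), and the puck right at the open end at (527,195). The side crop confirms this, with the cup beside the deck end.

```bash
cat > h.py <<'E'
import numpy as np,cv2
def cloud(s):
    z=s['z_map'];v,u=np.mgrid[:z.shape[0],:z.shape[1]];K=s['mtx']
    P=np.stack([(u-K[0,2])*z/K[0,0],(v-K[1,2])*z/K[1,1],z],-1)@s['T'][:3,:3].T+s['T'][:3,3]
    P[z==0]=np.nan;return P
def atz(s,u,v,h):
    K=s['mtx'];d=s['T'][:3,:3]@[(u-K[0,2])/K[0,0],(v-K[1,2])/K[1,1],1];o=s['T'][:3,3]
    return o+d*(h-o[2])/d[2]
def rect(p):
    (c,(w,h),a)=cv2.minAreaRect((p[:,:2]*1000).astype(np.float32));return np.round(c,1),np.round((w,h),1),round(a,2)
E
python3 - <<'E'
from h import *
for c in('top','side'):
    s=dict(np.load(f'/tmp/{c}0.npz'));P=cloud(s);Z=P[...,2]
    near=lambda x0,x1,y0,y1:(P[...,0]>x0)&(P[...,0]<x1)&(P[...,1]>y0)&(P[...,1]<y1)
    def show(n,m):
        m=cv2.morphologyEx(m.astype(np.uint8),cv2.MORPH_OPEN,np.ones((2,2)))>0
        p=P[m];print(c,n,len(p),rect(p) if len(p)>3 else '',np.median(p[:,2]).round(4) if len(p) else '')
    st=near(.3,.62,-.2,.25)
    b=near(.42,.5,-.12,-.0);print(c,'board z',np.nanmedian(Z[b]).round(4),'table',np.nanmedian(Z[near(.3,.34,-.1,.1)]).round(4))
    show('station',st&(Z>.045)&(Z<.075)&near(.33,.57,-.2,.2))
    show('bar',near(.40,.53,.03,.15)&(Z>.073)&(Z<.095))
    show('scr',near(.35,.57,-.42,-.25)&(Z>.045)&(Z<.09))
    show('tray',near(.35,.57,-.42,-.25)&(Z>.008)&(Z<.09))
    show('puck',near(.4,.53,-.23,-.14)&(Z>.009)&(Z<.025))
    show('cup',near(.25,.4,.1,.26)&(Z>.04))
    show('cube',near(.3,.37,-.1,.02)&(Z>.03)&(Z<.055))
    show('shaker',near(.55,.7,-.1,.02)&(Z>.03))
    show('chime',near(.55,.7,-.38,-.15)&(Z>.02))
    if c=='top': F=s['frame'].astype(int); 
s=dict(np.load('/tmp/top0.npz'))
for u,v in[(263.8,176.9),(287.3,190.9),(297.6,215),(274.2,213.3),(284,167.5)]:print('chip',atz(s,u,v,.063).round(4))
for n,u,v,h in[('edge',247,198.5,.055),('floor',236.4,199.8,.005),('grip',221.4,201.1,.083),('station',250.1,199.6,0),('tray',402.9,196,0),('scr',401.1,201.6,.006)]:print(n,atz(s,u,v,h).round(4))
# rim corners from crop px
for q in[(190,160),(479,107),(509,266),(220,317)]:print('rim',q,atz(s,100+q[0]/2.2,100+q[1]/2.2,.067).round(4))
s=dict(np.load('/tmp/side0.npz'))
for n,u,v,h in[('edge',262,197.4,.055),('grip',262.4,212.1,.083),('tray',298.1,116.7,0),('scr',298.1,119.1,.006)]+[('chip',u,v,.055) for u,v in((250.6,185.1),(294.2,165.5),(285,182.8),(251.1,166.4),(265,168.7))]:print(n,atz(s,u,v,h).round(4))
E
```

```text
top board z 0.0547 table 0.0004
top station 5383 (array([461.6,   4.7]), array([212.1, 376.1]), 0.36) nan
top bar 79 (array([510.4, 103.4]), array([34.1, 12.4]), 7.56) 0.0827
top scr 376 (array([ 524.8, -378. ]), array([44.2, 95.9]), 79.76) nan
top tray 789 (array([ 515.5, -372.3]), array([ 77.6, 115.5]), 80.68) nan
top puck 0  
top cup 177 (array([370.2, 214. ]), array([52. , 68.2]), 0.67) 0.061
top cube 45 (array([361. , -32.6]), array([11.4, 44. ]), 0.62) 0.0426
top shaker 1991 (array([nan, nan]), array([0., 0.]), 0.0) nan
top chime 179 (array([ 617.7, -264.7]), array([152.9, 229.7]), 3.74) nan
side board z 0.0545 table 0.0001
side station 3818 (array([nan, nan]), array([nan,  0.]), nan) nan
side bar 86 (array([505.1, 107.7]), array([45.7, 23.4]), 38.03) 0.0811
side scr 237 (array([ 516.2, -398.5]), array([100.4,  90.2]), 83.75) 0.0598
side tray 559 (array([ 504.1, -386.5]), array([124.5, 110.2]), 77.14) 0.0344
side puck 0  
side cup 342 (array([377.2, 200.6]), array([107.8,  43.6]), 75.88) nan
side cube 55 (array([361.6, -43. ]), array([77.2,  8.9]), 85.21) 0.0423
side shaker 123
[... 193 characters left out ...]
3 ]
chip [ 0.4916 -0.0817  0.063 ]
chip [ 0.4958 -0.021   0.063 ]
chip [ 0.6153 -0.0465  0.063 ]
edge [0.5344 0.0501 0.055 ]
floor [0.5327 0.0811 0.005 ]
grip [0.5265 0.1145 0.083 ]
station [0.5336 0.0438 0.    ]
tray [ 0.5445 -0.3746  0.    ]
scr [ 0.529  -0.3675  0.006 ]
rim (190, 160) [0.6007 0.2081 0.067 ]
rim (479, 107) [ 0.6645 -0.1343  0.067 ]
rim (509, 266) [ 0.4766 -0.1683  0.067 ]
rim (220, 317) [0.416  0.1703 0.067 ]
edge [0.5357 0.0513 0.055 ]
grip [0.5139 0.119  0.083 ]
tray [ 0.5351 -0.3773  0.    ]
scr [ 0.5307 -0.3578  0.006 ]
chip [0.5798 0.0188 0.055 ]
chip [ 0.4808 -0.0935  0.055 ]
chip [ 0.4891 -0.0198  0.055 ]
chip [ 0.6012 -0.0504  0.055 ]
chip [ 0.5594 -0.0543  0.055 ]
```

Run:
```python
from h import *
for c in('top','side'):
    s=dict(np.load(f'/tmp/{c}0.npz'));P=cloud(s);Z=np.nan_to_num(P[...,2],nan=-1);F=s['frame'].astype(int)
    near=lambda x0,x1,y0,y1:(P[...,0]>x0)&(P[...,0]<x1)&(P[...,1]>y0)&(P[...,1]<y1)
    def show(n,m):
        m=m&(Z>0); k,l,st,_=cv2.connectedComponentsWithStats(m.astype(np.uint8),connectivity=8)
        if k<2: print(c,n,'none');return
        i=1+st[1:,4].argmax();p=P[l==i];print(c,n,len(p),*rect(p),'zmax',np.percentile(p[:,2],95).round(4),'ext',(p[:,:2].min(0)*1000).round(),(p[:,:2].max(0)*1000).round())
    show('station',near(.38,.7,-.2,.25)&(Z>.045)&(Z<.075))
    show('bar',near(.47,.58,.06,.16)&(Z>.072)&(Z<.095))
    show('scr',near(.42,.65,-.45,-.28)&(Z>.05)&(Z<.09))
    show('tray',near(.42,.65,-.45,-.28)&(Z>.006)&(Z<.02))
    show('puck',near(.48,.62,-.28,-.15)&(Z>.009)&(Z<.03))
    show('cup',near(.3,.46,.12,.28)&(Z>.03))
    show('cube',near(.36,.44,-.1,.05)&(Z>.03)&(Z<.06))
    show('shaker',near(.64,.76,-.1,.05)&(Z>.03))
    show('chime',near(.6,.78,-.45,-.15)&(Z>.02)&(Z<.06))
    # station edges: white rims
    R=np.array([[np.cos(.1825),-np.sin(.1825)],[np.sin(.1825),np.cos(.1825)]])
    # chips by darkness on board
    m=near(.42,.68,-.17,.06)&(Z>.05)&(Z<.075)&(F.max(-1)<75)
    k,l,st,ce=cv2.connectedComponentsWithStats(m.astype(np.uint8))
    for i in range(1,k):
        if st[i,4]>15:
            p=P[l==i];q=atz(s,*ce[i],.061);print(c,'chip',st[i,4],q.round(4)[:2],'st',((q[:2]-[.535,.0505])@R).round(4))
```

```text
top station 9135 [541.6  19.6] [200.3 350.2] 10.49 zmax 0.0682 ext [ 414. -170.] [669. 209.]
top bar 133 [524.6 107.7] [58.8 14.1] 10.47 zmax 0.0868 ext [496.  97.] [553. 119.]
top scr 427 [ 533.5 -369.1] [ 23.8 109.8] 80.36 zmax 0.07 ext [ 480. -389.] [ 589. -349.]
top tray 789 [ 541.5 -370.6] [ 73.5 162.1] 78.86 zmax 0.0171 ext [ 458. -421.] [ 626. -320.]
top puck 379 [ 563.8 -198.8] [57.8 57.3] 89.1 zmax 0.0206 ext [ 535. -228.] [ 593. -170.]
top cup 386 [436.6 151.4] [45.8 61.4] 0.2 zmax 0.0695 ext [414. 121.] [460. 182.]
top cube 297 [385.5 -28.9] [45.2 42.1] 0.05 zmax 0.0496 ext [363. -50.] [408.  -8.]
top shaker 280 [702.6 -13.9] [44.7 45.2] 2.32 zmax 0.1123 ext [680. -37.] [725.   9.]
top chime 603 [ 713.3 -293.7] [180.3  30.7] 85.26 zmax 0.0403 ext [ 692. -383.] [ 733. -204.]
top chip 65 [ 0.6147 -0.0481] st [ 0.0605 -0.1115]
top chip 75 [0.5901 0.0041] st [ 0.0458 -0.0556]
top chip 70 [ 0.5621 -0.0511] st [ 0.0082 -0.1048]
top chip 64 [ 0.4954 -0.0283] st [-0.0533 -0.0703]
top chip 56 [ 0.4925 -0.0828] st [-0.066  -0.1234]
side station 6414 [519.2  55.3] [225.  426.9] 10.6 
[... 159 characters left out ...]
.6 112. ] 78.68 zmax 0.0679 ext [ 475. -389.] [ 585. -344.]
side tray 337 [ 538.2 -367.6] [ 73.4 165.2] 78.17 zmax 0.0175 ext [ 452. -420.] [ 621. -318.]
side puck 102 [ 562.3 -210.3] [56.1 37.4] 8.2 zmax 0.0202 ext [ 532. -229.] [ 589. -190.]
side cup 1016 [412.9 185.3] [ 70.7 154.8] 38.7 zmax 0.0752 ext [351. 120.] [460. 254.]
side cube 244 [382.4 -27.5] [48.  44.8] 89.72 zmax 0.0471 ext [360. -52.] [405.  -3.]
side shaker 325 [698.4  -7.5] [47.5 42.3] 23.28 zmax 0.1098 ext [676. -32.] [724.  14.]
side chime 266 [ 708.9 -292.6] [183.6  30.6] 85.44 zmax 0.039 ext [ 690. -384.] [ 729. -201.]
side chip 21 [ 0.5603 -0.047 ] st [ 0.0072 -0.1005]
side chip 28 [0.5864 0.0088] st [ 0.043  -0.0503]
```

```bash
cat >> h.py <<'E'
from scipy.spatial.transform import Rotation as Ro
def goto(x,y,z,yaw):
    "needed turn (fraction, about tool z) and then shift in units along the turned tool axes"
    from cell import get_obs
    o=get_obs();R0=Ro.from_euler('xyz',o['tool_rot'],degrees=True);R1=Ro.from_euler('xyz',[180,0,yaw],degrees=True)
    w=(R0.inv()*R1).as_rotvec()/np.pi;d=R1.inv().apply(np.array([x,y,z])-o['ee_pos'])/.025
    print('t',round(o['t'],2),'pos',np.round(o['ee_pos'],4),'rot',np.round(o['tool_rot'],2),'| turn',w.round(4),'shift',d.round(3),'F',np.round(o['contact_force'],1),'grip',round(o['grip_width'],3),round(o['gripper_force'],1))
SO=np.array([.5355,.0455]);SY=10.49
def st(x,y):
    a=np.radians(SY);return SO+[x*np.cos(a)-y*np.sin(a),x*np.sin(a)+y*np.cos(a)]
E
python3 -c "
from h import *
goto(.5228,.1089,.16,SY)"
python3 -m inch '[[[0,0,0],[0,0,0.03]],[[0,0,0],[0,0,0.0295]],[[0.64,-1,0],[0,0,0]],[[0.64,-1,0],[0,0,0]],[[0.64,-1,0],[0,0,0]],[[0.64,-1,0],[0,0,0]],[[0.64,-1,0],[0,0,0]],[[0.64,-1,0],[0,0,0]]]' 0.3
```

```text
t 1.4 pos [ 0.235  -0.6061  0.2313] rot [180.    -0.    21.19] | turn [ 0.     -0.      0.0594] shift [ 16.528 -26.024   2.852] F [ 0.1 -1.  -0.2] grip 1.0 0.0
t: 2.07
ee_pos: [0.3025, -0.4398, 0.2314]
tool_rot: [180.0, -0.0, 10.5]
contact_force: [0.6, -0.3, -0.3]
grip_width: 0.697
gripper_force: 0.0
```

```bash
python3 -m inch '[[[0.64,-1,0],[0,0,0]],[[0.64,-1,0],[0,0,0]],[[0.64,-1,0],[0,0,0]],[[0.64,-1,0],[0,0,0]],[[0.64,-1,0],[0,0,0]],[[0.64,-1,0],[0,0,0]],[[0.64,-1,0],[0,0,0]],[[0.64,-1,0],[0,0,0]]]' >/dev/null
python3 -m inch '[[[0.64,-1,0],[0,0,0]],[[0.64,-1,0],[0,0,0]],[[0.64,-1,0],[0,0,0]],[[0.64,-1,0],[0,0,0]],[[0.64,-1,0],[0,0,0]],[[0.64,-1,0],[0,0,0]],[[0.64,-1,0],[0,0,0]],[[0.64,-1,0],[0,0,0]]]' >/dev/null
python3 -m inch '[[[0.6,-1,0.3],[0,0,0]],[[0.6,-1,0.5],[0,0,0]],[[0.6,-1,0.7],[0,0,0]],[[0,0,0],[0,0,0]]]'
python3 -c "
from h import *
goto(.5228,.1089,.062,SY)"
```

```text
t: 3.73
ee_pos: [0.5112, 0.0874, 0.1919]
tool_rot: [-179.7, 0.0, 10.9]
contact_force: [-0.4, 0.0, 0.1]
grip_width: 0.704
gripper_force: 0.0
t 3.73 pos [0.5112 0.0874 0.1919] rot [-1.7973e+02  5.0000e-02  1.0910e+01] | turn [-0.0015  0.0003  0.0023] shift [ 0.615 -0.76   5.195] F [-0.4  0.   0.1] grip 0.704 0.0
```

```bash
python3 -m inch '[[[0.6,-0.75,0.2],[0,0,0.002]],[[0,0,1],[0,0,0]],[[0,0,1],[0,0,0]],[[0,0,1],[0,0,0]],[[0,0,0],[0,0,0]]]'
python3 - <<'E'
from h import *; from cell import *
goto(.5228,.1089,.062,SY)
s=snapshot('side');cv2.imwrite('pics/bar1.png',cv2.resize(s['frame'][140:300,160:380,::-1],None,fx=3,fy=3))
E
```

```text
t: 4.15
ee_pos: [0.5197, 0.1005, 0.1098]
tool_rot: [-180.0, 0.4, 10.1]
contact_force: [-1.1, -0.7, 0.2]
grip_width: 0.7
gripper_force: 0.0
t 4.15 pos [0.5197 0.1005 0.1098] rot [-180.      0.44   10.12] | turn [-0.      0.0024 -0.0021] shift [ 0.183 -0.306  1.912] F [-1.1 -0.7  0.2] grip 0.7 0.0
```

View pics/bar1.png

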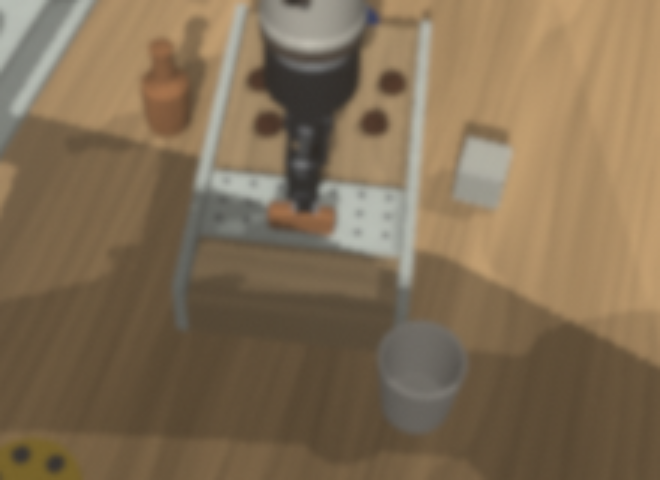

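The view shows the finger line at px ~303, on the middle of the bar (267–335, row 215), still above it. It needs the remaining few millimetres toward the bar, then straight down.

```bash
python3 -m inch '[[[0.18,-0.3,0],[0,0.002,-0.002]],[[0,0,0],[0,0,0]],[[0,0,0.6],[0,0,0]],[[0,0,0.6],[0,0,0]],[[0,0,0.65],[0,0,0]],[[0,0,0],[0,0,0]]]'
python3 - <<'E'
from h import *; from cell import *
goto(.5228,.1089,.062,SY)
E
```

```text
t: 4.7
ee_pos: [0.526, 0.1099, 0.067]
tool_rot: [180.0, -0.3, 10.5]
contact_force: [-0.3, -0.2, 0.5]
grip_width: 0.7
gripper_force: 0.0
t 4.7 pos [0.526  0.1099 0.067 ] rot [179.99  -0.3   10.48] | turn [ 0.0001 -0.0017 -0.0001] shift [-0.132  0.016  0.199] F [-0.3 -0.2  0.5] grip 0.7 0.0
```

```bash
python3 -m inch '[[[0,0,0.1],[0,-0.0015,0]],[[0,0,0],[0,0,0]],[[0,0,0],[0,0,0]],[[0,0,0],[0,0,0]],[[0,0,0],[0,0,0]],[[0,0,0],[0,0,0]]]' 1 25
python3 -m inch '[[[0,-0.4,0],[0,0,0]],[[0,-0.4,0],[0,0,0]],[[0,-0.4,0],[0,0,0]],[[0,-0.4,0],[0,0,0]],[[0,-0.4,0],[0,0,0]],[[0,0,0],[0,0,0]]]'
python3 -c "
from h import *
goto(*st(-.001,.0646+.07),.062,SY)"
```

```text
t: 5.2
ee_pos: [0.5274, 0.1103, 0.0664]
tool_rot: [180.0, -0.2, 10.5]
contact_force: [-1.3, -0.8, 6.7]
grip_width: 0.155
gripper_force: 28.6
t: 5.7
ee_pos: [0.5179, 0.1617, 0.0664]
tool_rot: [-179.9, -0.3, 10.6]
contact_force: [-1.3, 2.1, 8.2]
grip_width: 0.157
gripper_force: 28.7
t 5.7 pos [0.5179 0.1617 0.0664] rot [-179.93   -0.25   10.6 ] | turn [-0.0004 -0.0014  0.0006] shift [-0.196 -0.684  0.175] F [-1.3  2.1  8.2] grip 0.157 28.7
```

```bash
python3 -m inch '[[[0,-0.25,-0.05],[0,0,0]],[[0,-0.25,0],[0,0,0]],[[0,-0.15,0],[0,0,0]],[[0,0,0],[0,0,0]]]'
python3 -m inch '[[[0,-0.12,0],[0,0,0]],[[0,0,0],[0,0,0]],[[0,0,0],[0,0,0]]]'
```

```text
t: 6.03
ee_pos: [0.5165, 0.169, 0.0664]
tool_rot: [179.5, -0.1, 10.3]
contact_force: [4.2, -12.9, 3.8]
grip_width: 0.155
gripper_force: 28.6
t: 6.28
ee_pos: [0.5166, 0.169, 0.0664]
tool_rot: [179.3, -0.1, 10.1]
contact_force: [4.8, -17.5, 6.8]
grip_width: 0.158
gripper_force: 29.3
```

```bash
python3 -m inch '[[[0,-0.12,0],[0,0,0]],[[0,0,0],[0,0,0]],[[0,0,0],[0,0,0]]]'
python3 -c "
from h import *
goto(*st(-.001,.0646+.07),.062,SY)"
```

```text
t: 6.53
ee_pos: [0.5165, 0.1691, 0.0663]
tool_rot: [179.1, -0.0, 10.0]
contact_force: [5.6, -23.7, 8.3]
grip_width: 0.155
gripper_force: 30.4
t 6.53 pos [0.5165 0.1691 0.0663] rot [179.12  -0.    10.  ] | turn [ 0.0049 -0.     -0.0027] shift [-0.194 -0.385  0.173] F [  5.6 -23.7   8.3] grip 0.155 30.4
```

```bash
python3 -m inch '[[[0,0.4,0],[0,0,0]],[[0,0,0],[0,0,0]],[[0,0,0],[0,0,0]]]'
```

```text
t: 6.78
ee_pos: [0.5165, 0.169, 0.0664]
tool_rot: [179.8, -0.2, 10.4]
contact_force: [4.8, -7.6, -0.5]
grip_width: 0.155
gripper_force: 27.9
```

```bash
python3 -m inch '[[[0,0,0],[0,0,0]],[[0,0,0],[0,0,0]],[[0,0,-0.6],[0,0,0]],[[0,0,-1],[0,0,0]],[[0,0,-1],[0,0,0]],[[0,0,-1],[0,0,0]],[[0,0.5,-1],[0,0,0]],[[0,1,-0.5],[0,0,0]]]' 0.3
python3 -m inch '[[[-0.2,1,0],[0,0,0]],[[-0.2,1,0],[0,0,0]],[[-0.2,1,0],[0,0,0]],[[-0.2,1,0],[0,0,0]],[[-0.2,1,0],[0,0,0]],[[-0.2,1,0],[0,0,0]]]'
python3 - <<'E'
from h import *; from cell import *
goto(.532,-.367,.16,-10.5)
for c in('top','side'):
    s=snapshot(c);P=cloud(s);Z=np.nan_to_num(P[...,2],nan=-1)
    m=(P[...,0]>.46)&(P[...,0]<.57)&(P[...,1]>.1)&(P[...,1]<.22)&(Z>.072)&(Z<.095);p=P[m];print(c,len(p),*rect(p))
    cv2.imwrite(f'pics/open_{c}.png',cv2.resize(s['frame'][120:300,140:420,::-1],None,fx=2.8,fy=2.8))
E
```

```text
t: 7.45
ee_pos: [0.5211, 0.1405, 0.197]
tool_rot: [-179.8, -0.3, 11.0]
contact_force: [2.1, 0.3, -0.4]
grip_width: 0.7
gripper_force: 0.0
t: 7.95
ee_pos: [0.5187, -0.0177, 0.1936]
tool_rot: [-179.9, -0.1, 10.6]
contact_force: [0.1, -0.7, -0.3]
grip_width: 0.701
gripper_force: 0.0
t 7.95 pos [ 0.5187 -0.0177  0.1936] rot [-1.7992e+02 -6.0000e-02  1.0620e+01] | turn [-0.0005 -0.0002  0.1173] shift [ 3.068 13.64   1.343] F [ 0.1 -0.7 -0.3] grip 0.701 0.0
top 136 [513.9 167. ] [58.9 14.8] 10.9
side 156 [510.8 170.3] [59.1 15.3] 10.86
```

View pics/open_top.png

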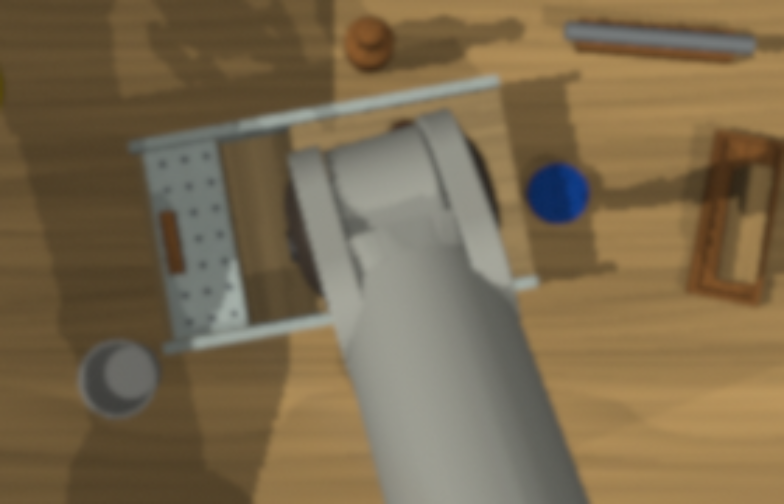

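The panel now lies against the far end of the unit (panel px 145–245, bar at (172,241)), with the trough open at px 225–300. On to the scraper.

```bash
python3 -m inch '[[[0,0,0],[0,0,0.03]],[[0,0,0],[0,0,0.03]],[[0,0,0],[0,0,0.03]],[[0,0,0],[0,0,0.028]],[[0.23,1,0],[0,0,0]],[[0.23,1,0],[0,0,0]],[[0.23,1,0],[0,0,0]],[[0.23,1,0],[0,0,0]]]' 0.2 >/dev/null
python3 -m inch '[[[0.23,1,0],[0,0,0]],[[0.23,1,0],[0,0,0]],[[0.23,1,0],[0,0,0]],[[0.23,1,0.2],[0,0,0]],[[0.23,1,0.2],[0,0,0]],[[0.23,1,0.3],[0,0,0]],[[0.23,1,0.3],[0,0,0]],[[0,0,0],[0,0,0]]]'
python3 -c "
from h import *
goto(.532,-.367,.032,-10.7)"
```

```text
t: 9.38
ee_pos: [0.5289, -0.3048, 0.1665]
tool_rot: [180.0, 0.0, -11.1]
contact_force: [-0.8, -0.0, 1.4]
grip_width: 0.801
gripper_force: 0.0
t 9.38 pos [ 0.5289 -0.3048  0.1665] rot [ 1.7999e+02  4.0000e-02 -1.1050e+01] | turn [ 0.      0.0002 -0.002 ] shift [0.583 2.422 5.38 ] F [-0.8 -0.   1.4] grip 0.801 0.0
```

```bash
python3 -m inch '[[[0.3,0.8,0],[0,0,-0.002]],[[0.2,0.8,0],[0,0,0]],[[0.1,0.8,0],[0,0,0]],[[0,0,0.9],[0,0,0]],[[0,0,0.6],[0,0,0]],[[0,0,0],[0,0,0]],[[0,0,0],[0,0,0]]]'
python3 -c "
from h import *; from cell import *
goto(.532,-.367,.032,-10.7)
s=snapshot('side');cv2.imwrite('pics/scr.png',cv2.resize(s['frame'][50:190,210:390,::-1],None,fx=3.5,fy=3.5))"
```

```text
t: 9.97
ee_pos: [0.5344, -0.3595, 0.1302]
tool_rot: [-179.8, 0.0, -10.3]
contact_force: [-1.1, 1.2, 0.5]
grip_width: 0.794
gripper_force: 0.0
t 9.97 pos [ 0.5344 -0.3595  0.1302] rot [-1.7981e+02  3.0000e-02 -1.0270e+01] | turn [-0.001   0.0002  0.0024] shift [-0.039  0.313  3.929] F [-1.1  1.2  0.5] grip 0.794 0.0
```

View pics/scr.png

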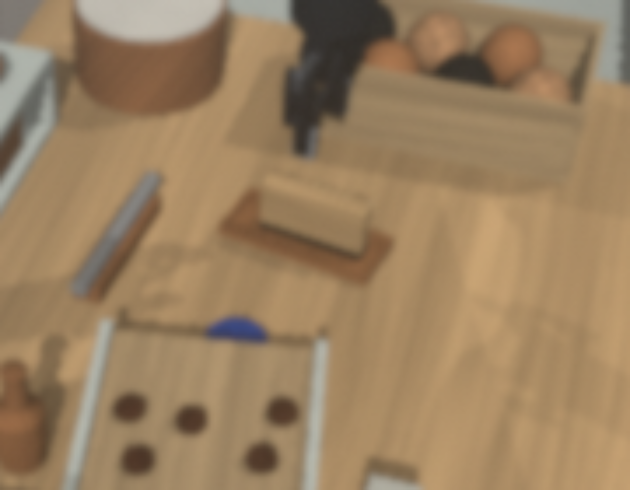

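```bash
python3 -c "
from h import *
s=dict(np.load('/tmp/side0.npz'));T=np.linalg.inv(s['T'])
for p in([.5344,-.3595,.13],[.532,-.367,.066]):
    q=s['mtx']@(T[:3,:3]@p+T[:3,3]);print(((q[:2]/q[2])-[210,50])*3.5)"
python3 -m inch '[[[0,0.3,0.2],[0,0,0.002]],[[0,0,0.8],[0,0,0]],[[0,0,0.8],[0,0,0]],[[0,0,0],[0,0,0]]]'
python3 -c "
from h import *
goto(.532,-.367,.032,-10.7)"
```

```text
[316.04759334 137.16488986]
[314.53284941 187.86059461]
t: 10.35
ee_pos: [0.5309, -0.369, 0.0834]
tool_rot: [-179.9, 0.2, -10.8]
contact_force: [-1.7, -0.1, -1.3]
grip_width: 0.801
gripper_force: 0.0
t 10.35 pos [ 0.5309 -0.369   0.0834] rot [-1.7988e+02  1.6000e-01 -1.0780e+01] | turn [-0.0006  0.0009 -0.0005] shift [ 0.03  -0.087  2.056] F [-1.7 -0.1 -1.3] grip 0.801 0.0
```

The projection agrees with the picture (expected tip at (316,137), seen at about (305,150), and scraper top at (315,188)). The jaws are over the scraper, so I go down and grip.

```bash
python3 -m inch '[[[0,-0.08,0.7],[0,0,0]],[[0,0,0.7],[0,0,0]],[[0,0,0.6],[0,0,0]],[[0,0,0],[0,0,0]],[[0,0,0],[0,0,0]]]'
python3 -m inch '[[[0,0,0],[0,0,0]],[[0,0,0],[0,0,0]],[[0,0,0],[0,0,0]],[[0,0,0],[0,0,0]],[[0,0,0],[0,0,0]],[[0,0,0],[0,0,0]]]' 1 60
```

```text
t: 10.77
ee_pos: [0.5331, -0.3675, 0.0361]
tool_rot: [-179.9, -0.0, -10.8]
contact_force: [0.1, -0.4, 0.2]
grip_width: 0.802
gripper_force: 0.0
t: 11.27
ee_pos: [0.5341, -0.3681, 0.0374]
tool_rot: [180.0, -0.2, -10.8]
contact_force: [-0.3, -0.2, 7.2]
grip_width: 0.245
gripper_force: 59.7
```

```bash
python3 -m inch '[[[0,0,-0.5],[0,0,0]],[[0,0,-1],[0,0,0]],[[0,0,-1],[0,0,0]],[[0,0,-1],[0,0,-0.03]],[[0,0,-0.8],[0,0,-0.03]],[[0,0,0],[0,0,-0.03]],[[0,0,0],[0,0,-0.028]],[[0,0,0],[0,0,0]]]'
python3 -c "
from h import *
goto(*st(-.030,-.165),.13,SY)"
```

```text
t: 11.93
ee_pos: [0.533, -0.3678, 0.1446]
tool_rot: [180.0, -0.1, 10.6]
contact_force: [-0.5, 0.6, -1.4]
grip_width: 0.245
gripper_force: 58.7
t 11.93 pos [ 0.533  -0.3678  0.1446] rot [ 1.7997e+02 -1.1000e-01  1.0640e+01] | turn [ 0.0002 -0.0006  0.0009] shift [ 1.909 -9.638  0.586] F [-0.5  0.6 -1.4] grip 0.245 58.7
```

```bash
python3 -m inch '[[[0.2,-1,0],[0,0,0]],[[0.2,-1,0],[0,0,0]],[[0.2,-1,0],[0,0,0]],[[0.2,-1,0],[0,0,0]],[[0.2,-1,0],[0,0,0]],[[0.2,-1,0],[0,0,0]],[[0.2,-1,0],[0,0,0]],[[0.2,-1,0],[0,0,0]]]' >/dev/null
python3 -m inch '[[[0.2,-0.9,0],[0,0,0]],[[0.1,-0.7,0],[0,0,0]],[[0,0,0],[0,0,0]],[[0,0,0],[0,0,0]]]'
python3 - <<'E'
from h import *;from cell import *
goto(*st(-.030,-.165),.0865,SY)
s=snapshot('side');P=cloud(s);Z=np.nan_to_num(P[...,2],nan=-1)
cv2.imwrite('pics/over.png',cv2.resize(s['frame'][100:230,190:350,::-1],None,fx=4,fy=4))
E
```

```text
t: 12.93
ee_pos: [0.536, -0.1218, 0.1439]
tool_rot: [-180.0, -0.1, 10.5]
contact_force: [0.4, -0.4, -0.6]
grip_width: 0.248
gripper_force: 58.9
t 12.93 pos [ 0.536  -0.1218  0.1439] rot [-1.800e+02 -6.000e-02  1.052e+01] | turn [-0.     -0.0003  0.0002] shift [-1.000e-03  1.500e-02  2.295e+00] F [ 0.4 -0.4 -0.6] grip 0.248 58.9
```

View pics/over.png

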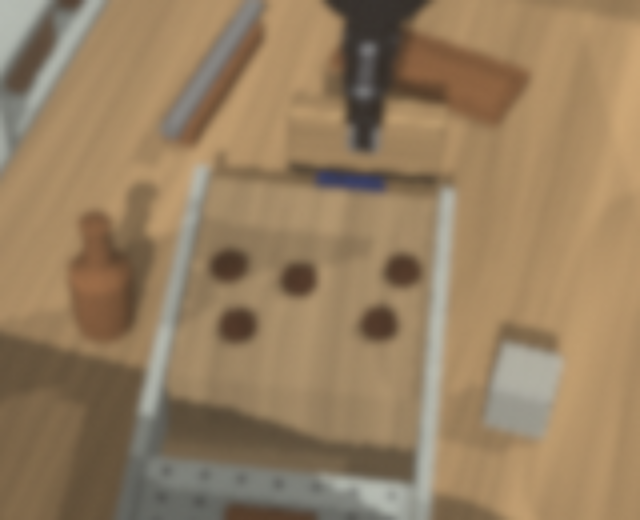

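The scraper hangs level (px 288–447, row ~130), centred on the fingers and behind all the chips (nearest row 265). I lower it to just above the board.

```bash
python3 -m inch '[[[0.12,0,0.7],[0,0,0]],[[0,0,0.7],[0,0,0]],[[0,0,0.6],[0,0,0]],[[0,0,0.2],[0,0,0]],[[0,0,0],[0,0,0]],[[0,0,0],[0,0,0]]]'
python3 - <<'E'
from h import *;from cell import *
goto(*st(-.027,-.165),.088,SY)
E
```

```text
t: 13.48
ee_pos: [0.5393, -0.1236, 0.0888]
tool_rot: [180.0, -0.1, 10.4]
contact_force: [0.2, 0.1, -1.5]
grip_width: 0.247
gripper_force: 58.8
t 13.48 pos [ 0.5393 -0.1236  0.0888] rot [ 1.7999e+02 -8.0000e-02  1.0350e+01] | turn [ 0.     -0.0004 -0.0008] shift [ 0.001 -0.078  0.032] F [ 0.2  0.1 -1.5] grip 0.247 58.8
```

```bash
python3 -m inch '[[[0,-0.4,0],[0,0,0]],[[0,-0.5,0],[0,0,0]],[[0,-0.5,0],[0,0,0]],[[0,-0.5,0],[0,0,0]],[[0,-0.5,0],[0,0,0]],[[0,-0.5,0],[0,0,0]],[[0,-0.5,0],[0,0,0]],[[0,-0.5,0],[0,0,0]]]'
python3 - <<'E'
from h import *;from cell import *
goto(*st(-.027,.030),.088,SY)
E
```

```text
t: 14.15
ee_pos: [0.5212, -0.025, 0.0888]
tool_rot: [180.0, -0.1, 10.5]
contact_force: [-0.2, -0.3, -1.3]
grip_width: 0.249
gripper_force: 59.0
t 14.15 pos [ 0.5212 -0.025   0.0888] rot [ 1.800e+02 -9.000e-02  1.052e+01] | turn [ 0.     -0.0005  0.0001] shift [-3.000e-03 -3.869e+00  3.400e-02] F [-0.2 -0.3 -1.3] grip 0.249 59.0
```

```bash
python3 -m inch '[[[0,-0.5,0],[0,0,0]],[[0,-0.5,0],[0,0,0]],[[0,-0.5,0],[0,0,0]],[[0,-0.5,0],[0,0,0]],[[0,-0.5,0],[0,0,0]],[[0,-0.5,0],[0,0,0]],[[0,-0.5,0],[0,0,0]],[[0,-0.4,0],[0,0,0]]]'
python3 -m inch '[[[0,0,0],[0,0,0]],[[0,0,-0.5],[0,0,0]],[[0,0,-1],[0,0,0]],[[0,0,-1],[0,0,0]],[[0,0.3,-0.3],[0,0,0]],[[0,0,0],[0,0,0]]]'
python3 - <<'E'
from h import *;from cell import *
goto(*st(.033,-.165),.16,SY)
s=snapshot('side')
cv2.imwrite('pics/a.png',cv2.resize(s['frame'][120:270,180:360,::-1],None,fx=3.5,fy=3.5))
E
```

```text
t: 14.82
ee_pos: [0.5034, 0.0711, 0.0888]
tool_rot: [-180.0, -0.1, 10.5]
contact_force: [-0.3, 0.7, -1.4]
grip_width: 0.25
gripper_force: 59.0
t: 15.32
ee_pos: [0.5075, 0.0597, 0.1614]
tool_rot: [179.9, -0.4, 10.3]
contact_force: [0.5, 0.1, -2.0]
grip_width: 0.247
gripper_force: 59.0
t 15.32 pos [0.5075 0.0597 0.1614] rot [179.86  -0.37  10.32] | turn [ 0.0008 -0.002  -0.001 ] shift [2.318 7.361 0.054] F [ 0.5  0.1 -2. ] grip 0.247 59.0
```

View pics/a.png

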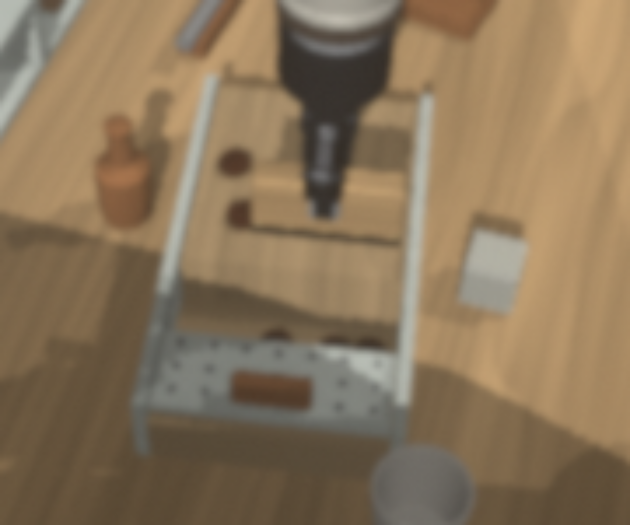

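Three chips lie in the trough (px ~(277,335), (337,342), (370,342)) and two remain at (235,160) and (240,213). Second pass on the +x side.

```bash
python3 -m inch '[[[0.3,0.95,0],[0,-0.002,0]],[[0.3,0.95,0],[0,0,-0.001]],[[0.3,0.95,0],[0,0,0]],[[0.3,0.95,0],[0,0,0]],[[0.3,0.95,0],[0,0,0]],[[0.3,0.95,0],[0,0,0]],[[0.3,0.95,0],[0,0,0]],[[0.2,0.7,0],[0,0,0]]]'>/dev/null
python3 -m inch '[[[0,0,0],[0,0,0]],[[0,0,0],[0,0,0]],[[0,0,0.7],[0,0,0]],[[0,0,0.7],[0,0,0]],[[0,0,0],[0,0,0]],[[0,0,0],[0,0,0]]]'
python3 - <<'E'
from h import *;from cell import *
goto(*st(.033,-.165),.0885,SY)
E
```

```text
t: 16.53
ee_pos: [0.5935, -0.1069, 0.1221]
tool_rot: [-179.9, 0.5, 10.7]
contact_force: [-0.0, 0.2, -1.1]
grip_width: 0.248
gripper_force: 59.0
t 16.53 pos [ 0.5935 -0.1069  0.1221] rot [-179.89    0.47   10.74] | turn [-0.0006  0.0026  0.0014] shift [0.15  0.184 1.345] F [-0.   0.2 -1.1] grip 0.248 59.0
```

```bash
python3 -m inch '[[[0.12,0.18,0],[0,0.0026,0.0014]],[[0,0,0.5],[0,0,0]],[[0,0,0.5],[0,0,0]],[[0,0,0.3],[0,0,0]],[[0,0,0],[0,0,0]],[[0,0,0],[0,0,0]]]'
python3 - <<'E'
from h import *;from cell import *
goto(*st(.033,-.165),.0885,SY)
E
```

```text
t: 17.03
ee_pos: [0.5983, -0.1117, 0.09]
tool_rot: [-179.9, -0.1, 10.4]
contact_force: [1.0, 0.6, -1.1]
grip_width: 0.249
gripper_force: 59.0
t 17.03 pos [ 0.5983 -0.1117  0.09  ] rot [-1.7995e+02 -9.0000e-02  1.0420e+01] | turn [-0.0003 -0.0005 -0.0004] shift [-0.007 -0.042  0.061] F [ 1.   0.6 -1.1] grip 0.249 59.0
```

```bash
python3 -m inch '[[[0,-0.4,0.05],[0,0,0]],[[0,-0.5,0],[0,0,0]],[[0,-0.5,0],[0,0,0]],[[0,-0.5,0],[0,0,0]],[[0,-0.5,0],[0,0,0]],[[0,-0.5,0],[0,0,0]],[[0,-0.5,0],[0,0,0]],[[0,-0.5,0],[0,0,0]]]'
python3 - <<'E'
from h import *;from cell import *
goto(*st(.033,.030),.0885,SY)
E
```

```text
t: 17.7
ee_pos: [0.5813, -0.0146, 0.09]
tool_rot: [180.0, -0.2, 10.4]
contact_force: [0.7, -0.4, -2.1]
grip_width: 0.248
gripper_force: 59.1
t 17.7 pos [ 0.5813 -0.0146  0.09  ] rot [179.99  -0.21  10.44] | turn [ 0.0001 -0.0012 -0.0003] shift [-0.045 -3.897  0.059] F [ 0.7 -0.4 -2.1] grip 0.248 59.1
```

```bash
python3 -m inch '[[[0,-0.5,0],[0,0,0]],[[0,-0.5,0],[0,0,0]],[[0,-0.5,0],[0,0,0]],[[0,-0.5,0],[0,0,0]],[[0,-0.5,0],[0,0,0]],[[0,-0.5,0],[0,0,0]],[[0,-0.5,0],[0,0,0]],[[0,-0.4,0],[0,0,0]]]'
python3 -m inch '[[[0,0,0],[0,0,0]],[[0,0,-0.5],[0,0,0]],[[0,0,-1],[0,0,0]],[[0,0,-1],[0,0,0]],[[0,1,-0.3],[0,0,0]],[[0,1,0],[0,0,0]],[[0,1,0],[0,0,0]],[[0,1,0],[0,0,0]]]'
python3 - <<'E'
from h import *;from cell import *
goto(.5341,-.3681,.12,-10.8)
for c in('side','top'):
    s=snapshot(c)
    if c=='side':cv2.imwrite('pics/b.png',cv2.resize(s['frame'][120:270,180:360,::-1],None,fx=3.5,fy=3.5))
E
```

```text
t: 18.37
ee_pos: [0.5635, 0.0817, 0.0898]
tool_rot: [-180.0, -0.2, 10.5]
contact_force: [0.5, 0.5, -0.6]
grip_width: 0.247
gripper_force: 59.0
t: 19.03
ee_pos: [0.5823, -0.0212, 0.1612]
tool_rot: [179.9, -0.3, 10.3]
contact_force: [-0.0, 0.3, -0.3]
grip_width: 0.243
gripper_force: 59.2
t 19.03 pos [ 0.5823 -0.0212  0.1612] rot [179.92  -0.26  10.33] | turn [ 0.0002 -0.0015  0.1174] shift [ 0.707 13.993  1.648] F [-0.   0.3 -0.3] grip 0.243 59.2
```

View pics/b.png

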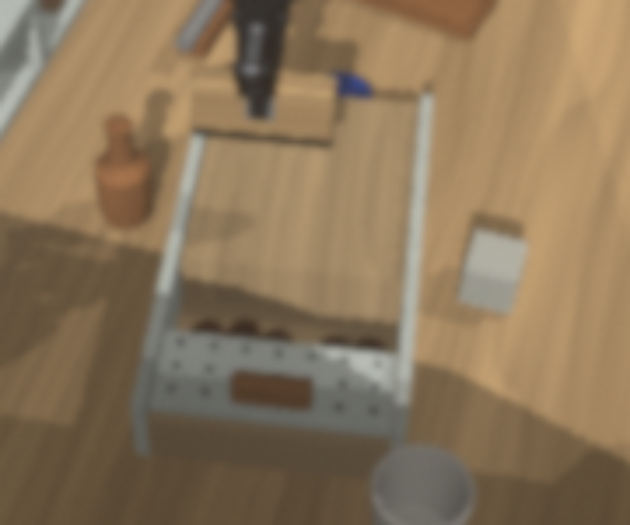

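All five chips are in the trough (px 207, 243, 277, 337, 370 at row ~330) and the board is bare. I take the scraper home.

```bash
python3 -m inch '[[[0,0,0],[0,-0.001,0.03]],[[0,0,0],[0,0,0.03]],[[0,0,0],[0,0,0.03]],[[0,0,0],[0,0,0.027]],[[0.05,0.9,0],[0,0,0]],[[0.05,0.9,0],[0,0,0]],[[0.05,0.9,0],[0,0,0]],[[0.05,0.9,0],[0,0,0]]]' >/dev/null
python3 -m inch '[[[0.05,0.9,0],[0,0,0]],[[0.05,0.9,0],[0,0,0]],[[0.05,0.9,0],[0,0,0]],[[0.05,0.9,0],[0,0,0]],[[0.05,0.9,0],[0,0,0]],[[0.05,0.9,0],[0,0,0]],[[0.05,0.9,0],[0,0,0]],[[0.05,0.9,0],[0,0,0]]]'>/dev/null
python3 -m inch '[[[0.05,0.9,0],[0,0,0]],[[0.05,0.9,0],[0,0,0]],[[0,0,0],[0,0,0]],[[0,0,0],[0,0,0]]]'
python3 - <<'E'
from h import *;from cell import *
goto(.5341,-.3681,.0385,-10.8)
E
```

```text
t: 20.8
ee_pos: [0.5396, -0.334, 0.1601]
tool_rot: [180.0, -0.0, -10.9]
contact_force: [-0.3, 0.9, -1.6]
grip_width: 0.25
gripper_force: 59.2
t 20.8 pos [ 0.5396 -0.334   0.1601] rot [ 1.7997e+02 -1.0000e-02 -1.0920e+01] | turn [ 0.0001 -0.0001 -0.0007] shift [0.04  1.38  4.864] F [-0.3  0.9 -1.6] grip 0.25 59.2
```

```bash
python3 -m inch '[[[0.04,0.7,0],[0,0,0]],[[0,0.68,0],[0,0,0]],[[0,0,0.9],[0,0,0]],[[0,0,0.9],[0,0,0]],[[0,0,0.9],[0,0,0]],[[0,0,0],[0,0,0]],[[0,0,0],[0,0,0]]]'
python3 - <<'E'
from h import *;from cell import *
goto(.5341,-.3681,.0385,-10.8)
E
```

```text
t: 21.38
ee_pos: [0.5348, -0.3636, 0.0915]
tool_rot: [-179.9, 0.1, -10.6]
contact_force: [0.1, -0.7, -0.7]
grip_width: 0.253
gripper_force: 59.1
t 21.38 pos [ 0.5348 -0.3636  0.0915] rot [-1.7987e+02  1.3000e-01 -1.0570e+01] | turn [-0.0007  0.0007  0.0013] shift [0.005 0.181 2.121] F [ 0.1 -0.7 -0.7] grip 0.253 59.1
```

```bash
python3 -m inch '[[[0,0.18,0],[0,0,0.001]],[[0,0,0.6],[0,0,0]],[[0,0,0.6],[0,0,0]],[[0,0,0.5],[0,0,0]],[[0,0,0.2],[0,0,0]],[[0,0,0],[0,0,0]],[[0,0,0],[0,0,0]]]'
python3 - <<'E'
from h import *;from cell import *
goto(.5341,-.3681,.0375,-10.8)
E
```

```text
t: 21.97
ee_pos: [0.5342, -0.3694, 0.0439]
tool_rot: [-179.9, 0.1, -10.8]
contact_force: [0.5, -0.2, -1.7]
grip_width: 0.241
gripper_force: 59.1
t 21.97 pos [ 0.5342 -0.3694  0.0439] rot [-1.7994e+02  6.0000e-02 -1.0820e+01] | turn [-0.0003  0.0003 -0.0001] shift [-0.013 -0.051  0.255] F [ 0.5 -0.2 -1.7] grip 0.241 59.1
```

```bash
python3 -m inch '[[[0,0,0.12],[0,0,0]],[[0,0,0.12],[0,0,0]],[[0,0,0],[0,0,0]],[[0,0,0],[0,0,0]]]'
python3 -m inch '[[[0,0,0.04],[0,0,0]],[[0,0,0],[0,0,0]],[[0,0,0],[0,0,0]]]'
```

```text
t: 22.3
ee_pos: [0.5345, -0.3699, 0.0388]
tool_rot: [-180.0, -0.0, -10.8]
contact_force: [0.0, 0.6, -1.2]
grip_width: 0.247
gripper_force: 59.1
t: 22.55
ee_pos: [0.5346, -0.3699, 0.0379]
tool_rot: [-180.0, -0.0, -10.8]
contact_force: [1.3, -0.9, -1.0]
grip_width: 0.249
gripper_force: 59.1
```

```bash
python3 -m inch '[[[0,0,0.05],[0,0,0]],[[0,0,0.03],[0,0,0]],[[0,0,0],[0,0,0]],[[0,0,0],[0,0,0]]]'
```

```text
t: 22.88
ee_pos: [0.5346, -0.37, 0.0373]
tool_rot: [180.0, -0.0, -10.8]
contact_force: [-5.3, 1.3, 9.4]
grip_width: 0.246
gripper_force: 60.5
```

```bash
python3 -m inch '[[[0,0,-0.04],[0,0,0]],[[0,0,0],[0,0,0]],[[0,0,0],[0,0,0]],[[0,0,0],[0,0,0]],[[0,0,0],[0,0,0]]]' 0.3
python3 -m inch '[[[0,0,-0.3],[0,0,0]],[[0,0,-0.6],[0,0,0]],[[0,0,-1],[0,0,0]],[[0,0,-1],[0,0,0]],[[0,0,-1],[0,0,0]],[[0,0,-1],[0,0,0]],[[0,0,-1],[0,0,0]],[[0,0,0],[0,0,0]]]'
python3 -m inch '[[[-1,0.5,0],[0,0,0]],[[-1,0.5,0],[0,0,0]],[[-1,0.5,0],[0,0,0]],[[-1,0.5,0],[0,0,0]],[[-1,0.5,0],[0,0,0]],[[-0.5,0.5,0],[0,0,0]],[[0,0,0],[0,0,0]],[[0,0,0],[0,0,0]]]'
python3 - <<'E'
from h import *;from cell import *
for c in('top','side'):
    s=snapshot(c);P=cloud(s);Z=np.nan_to_num(P[...,2],nan=-1)
    near=lambda x0,x1,y0,y1:(P[...,0]>x0)&(P[...,0]<x1)&(P[...,1]>y0)&(P[...,1]<y1)
    for n,m in dict(scr=near(.42,.65,-.45,-.28)&(Z>.05)&(Z<.09),bar=near(.46,.57,.1,.22)&(Z>.072)&(Z<.095),puck=near(.48,.62,-.28,-.15)&(Z>.009)&(Z<.03),cube=near(.36,.44,-.1,.05)&(Z>.03)&(Z<.06)).items():
        p=P[m];print(c,n,len(p),*(rect(p) if len(p)>3 else ''),p[:,2].max() if len(p) else '')
    if c=='top':a=s['frame'][100:300,100:460,::-1]
cv2.imwrite('pics/fin.png',cv2.resize(a,None,fx=2.2,fy=2.2))
E
```

```text
t: 23.3
ee_pos: [0.5345, -0.3699, 0.0365]
tool_rot: [-180.0, -0.0, -10.8]
contact_force: [-0.4, 0.3, 1.0]
grip_width: 0.698
gripper_force: 0.0
t: 23.97
ee_pos: [0.5381, -0.3715, 0.192]
tool_rot: [179.8, -0.6, -10.8]
contact_force: [0.9, -0.4, 0.1]
grip_width: 0.697
gripper_force: 0.0
t: 24.63
ee_pos: [0.3844, -0.4188, 0.1852]
tool_rot: [179.9, -0.1, -11.0]
contact_force: [0.5, 0.8, 0.0]
grip_width: 0.702
gripper_force: 0.0
top scr 427 [ 534.  -369.8] [ 23.2 109.1] 79.66 0.07288137276698436
top bar 139 [514.1 167.1] [59.3 14.8] 10.26 0.08878145326917508
top puck 381 [ 567.3 -195.7] [75.1 58.1] 43.91 0.024457401354817332
top cube 298 [385.6 -28.9] [42.2 44.8] 89.91 0.05101178732927192
side scr 243 [ 529.9 -368.5] [ 29.8 109.6] 80.14 0.0701905240843913
side bar 156 [510.7 169.7] [59.2 15.1] 11.43 0.08653669686901133
side puck 102 [ 562.1 -209.4] [56.4 33.6] 7.05 0.0217404825915245
side cube 243 [382.7 -28. ] [45.  49.6] 0.5 0.04891405792239778
```

View pics/fin.png

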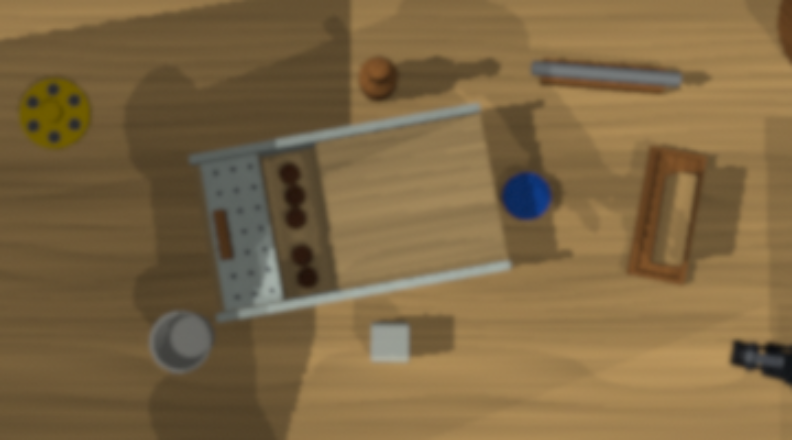

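The picture shows five chips in the trough (px 289–307, rows 173–277), the panel fully open, the scraper upright in its tray at (682,220), and the other things where they were.

```bash
python3 -c "
from cell import *
print(sign_off())"
```

```text
the job is handed in; nothing more can be done
None
```

The job is done and handed in: the panel is fully open, all five chips are in the trough, the scraper stands upright in its tray, and the other things look unmoved in the last picture (about 25 s of the 72 s used).

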